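# Fetch the sauce cup from behind the condiments

### The arm

A 7-joint arm with a two-finger parallel gripper is mounted at the origin on the work surface. World frame = base frame: x ahead of the robot, y to its left, z up, the work surface at z = 0. Lengths are in m, angles in degrees, forces in N, time in s.
With the tool pointing down it reaches from about 0.425 to 0.875 m from the base axis. Payload 4.7 kg.
Tool frame: the origin (TCP) lies at the very end of the fingers, on their centre line; the grasp point (between the pads) lies env.grip_point_offset behind it (env.grip_point_offset is the distance from the TCP to the grasp point, in m); z points along the fingers, y is the direction in which the jaws open and shut (so a half turn about z gives the same grasp; the last joint's range is limited). The gripper opens to 87 mm and grips with 3 to 60 N. Pads are 19 mm wide; open, the fingers measure 117 mm over their backs; the gripper's body (75 mm by 190 mm) begins 51 mm behind the grasp point.
Start: joints at [-62.332, 18.392, -4.016, 83.108, 1.295, 78.541, -3.26], TCP at [0.294, 0.58, 0.223] pointing down, gripper open.
Joint ranges: [-163.93, 163.93], [-17.29, 119.83], [-79.2, 71.16], [3.27, 140.29], [-89.18, 269.18], [5.43, 117.66], [-154.24, 154.24]. Speed limits (degrees/s): [147.25, 147.25, 180, 180, 180, 180, 180].

### API

Orientations are given as [roll, pitch, yaw] about the fixed x, y, z axes, in that order (R = Rz(yaw) Ry(pitch) Rx(roll)).
In Python, from cell import env gives the robot as it stands.
- The arm moves only by the tool send_rows, never from a script. Its argument "plan" is a list of rows, each a list of 7 numbers: the finger opening in mm, from 0 to 87, then the shift along the tool's x, y, z in mm, then the turn, a rotation vector about the tool's x, y, z in rad. A call has 1 to 12 rows; each row shifts and turns the commanded pose from where the row before left it, along the tool's axes as they then stand; what a row does not reach is not made up. A row lasts 1/10 s, in which the tool goes at most 50 mm and 8.59 degrees, less where a joint would pass 70% of its speed; a pose out of reach is approached as far as the arm can. A call is refused whole if a number of a shift passes 50 or a number of a turn 0.15, either way. A call with a gripper value outside its range is refused whole. The fingers move at their own pace and stop on an object; "grip_force" is the grip in N (left out, the last holds). Time passes only in rows, so rows that do not move let the fingers close. It gives the time, the measured TCP pose, the force and the opening at its end, in the units of the state.
- env.get_obs(): the state, without advancing time (a new reading comes with each control period).
- env.read_camera(name): name is "side" or "top" or "wrist"; returns the picture (420x560x3 uint8, red, green, blue); there is no depth.
- env.get_calibration(name): a dict with "fx", "fy", "cx", "cy" (pixels), "extrinsics" (4x4, takes a point from camera to world coordinates). Camera axes: x right, y down, z forward; pixel columns grow to the right and rows downward; lengths in m; the calibration is good to about 2 mm. The wrist camera is an equidistant fisheye: a pixel r from the principal point sees the ray r / f radians off the axis. A picture is of the moment at which its call begins: read the wrist's pose just before it. get_calibration takes no time and is no camera call; for the wrist camera it gives the pose at the moment of the call.
- env.sign_off(): hands the job in, once; it reports no verdict.
Trained networks look in the newest picture that a camera, given by its name, has taken for a name from the list of things; names that differ only in an ending like _2 or _b are one class to them, and where a whole thing is asked for, a point or a joint stands for the part that bears it (a point fixed in the world has none). Each returns a list of dicts, best first, with "confidence" (0 to 1); they miss things now and then, are a little off and sometimes report something else, mostly with a low value. They report only what shows in the picture. A call takes as long as a camera call. They do not tell look-alikes from the thing itself.
- env.regions_of(camera, query): "region" (420x560 bool, what is visible of it) and "rect" ([left, top, right, bottom] in pixels, round what is visible of it).
The state is a dict: "time_s": time; "qpos": joint angles; "joint_velocities": joint speeds; "effort": joint torques, N m; "tool_pos": TCP position; "tool_rot": TCP orientation; "force": force on the tool from outside, world axes, zero at the start; "wrist_torque": the same for the moment, N m; "grip_width": finger opening in m.
Only numpy, scipy, OpenCV 4.12 (cv2) and the standard library are available. Lean on these libraries where they do the work, as an engineer would, in place of code of your own. Each camera call takes 0.05 s, during which the arm holds its last target. There are 200 camera calls.

### The job

Move the spray bottle, the pepper mill and the spice jar off their wooden stand and stand all three on the aluminium tray, leaving the steel sauce cup where it is; only then fetch the sauce cup and set it upright in the middle of the round wooden board. After that put the bottle, mill and jar back, upright, each centred on the very cork disc that it came from. Do not knock any of these over, and leave the white bowl and the small tin alone.

Things in the scene. Friction and masses are not known exactly. Their poses are not given: they have to be found in the camera images.
- stand: Fixed dark wooden stand, plate 150 (its x) by 200 (y) by 10 mm thick; rail on its +x edge up to z 40, 10 mm thick. Origin: centre of its underside, z up; yaw within 0.35 rad. Three pale cork discs, 60 mm across, flush with its top, at (x, y) = (+30, +58), (+30, -58), (-28, 0) mm; each carries one of spray, mill, jar, in any order. The cup stands between them near (+30, 0).
- tray: Fixed shallow open aluminium tray, the side area, to the robot's left or right: 290 (its x) by 140 (its y) mm outside, walls 4 mm thick and 16 mm high, inner floor 4 mm above the counter. Origin: centre of its underside, on the counter; z up.
- board: Fixed round wooden board, 120 mm diameter, 15 mm thick, on the other side from the tray. Origin: centre of its underside, on the counter; z up.
- spray: Loose empty spray bottle, 147 mm tall, 70 g: green round body 48 mm across up to z 80, tapering to a thin neck at z 104 to 116, then a white box-shaped head 24 mm wide (its y), from z 115 to 147 and x -31 to +19 mm, nozzle and trigger to -x. Hold it across the 24 mm of the head, at z about 134. Origin: centre of its underside; z up the bottle.
- mill: Loose brown wooden pepper mill, turned, 148 mm tall, about 180 g: foot 48 mm diameter, waist 30 mm diameter at 90 mm up, head a 40 mm diameter cylinder from 106 to 138 mm up, a small steel bead on top (to 155 mm). Origin: centre of its underside; z up.
- jar: Loose round spice jar, 130 mm tall, 46 mm diameter all the way, about 200 g: reddish brown body, black cap on the top 26 mm. Origin: centre of its underside; z up.
- cup: Loose round open steel sauce cup, 48 mm diameter, 50 mm high, wall 3 mm, straight-sided, about 90 g, empty. Stands on the stand between the three taller things, about 10 mm from each of them. Origin: centre of its underside; z up.
- bowl: Loose white ceramic bowl, about 104 mm across the rim and 45 mm high, on the counter between the robot and the stand; a bystander, to be left alone. Origin: centre of its underside.
- tin: Loose small closed pale tin, 60 mm diameter, 55 mm high, on the counter beside the stand; a bystander, to be left alone. Origin: centre of its underside.
Things that resemble listed ones, but are neither listed nor needed, are in the scene too. Of the things like the spray, leave any that is orange or purple; of the rest the larger one is meant.

How it is judged (in metres and radians):
On the way, in this order (a step that is already met when the one before it is completed fails the run):
1. the spray bottle, mill and jar all stand upright and released on the tray, the cup still in its place on the stand (linear speed of each of spray, mill, jar below 0.03 m/s and angle between each of spray, mill, jar's own z axis and vertical below 0.12 rad and contact force between each of spray, mill, jar and the fingers below 0.3 N and x of spray in the frame of tray between -0.135 and 0.135 m and y of spray in the frame of tray between -0.06 and 0.06 m and z of spray in the frame of tray between -0.002 and 0.014 m and x of mill in the frame of tray between -0.135 and 0.135 m and y of mill in the frame of tray between -0.06 and 0.06 m and z of mill in the frame of tray between -0.002 and 0.014 m and x of jar in the frame of tray between -0.135 and 0.135 m and y of jar in the frame of tray between -0.06 and 0.06 m and z of jar in the frame of tray between -0.002 and 0.014 m and distance of cup from where it was at the start of the episode below 0.015 m), for 0.2 s.
2. the cup stands upright and released in the middle of the board, the other three still on the tray (linear speed of each of cup, spray, mill, jar below 0.03 m/s and angle between each of cup, spray, mill, jar's own z axis and vertical below 0.12 rad and contact force between each of cup, spray, mill, jar and the fingers below 0.3 N and horizontal distance between cup and board below 0.015 m and z of cup in the frame of board between 0.01 and 0.02 m and x of spray in the frame of tray between -0.135 and 0.135 m and y of spray in the frame of tray between -0.06 and 0.06 m and z of spray in the frame of tray between -0.002 and 0.014 m and x of mill in the frame of tray between -0.135 and 0.135 m and y of mill in the frame of tray between -0.06 and 0.06 m and z of mill in the frame of tray between -0.002 and 0.014 m and x of jar in the frame of tray between -0.135 and 0.135 m and y of jar in the frame of tray between -0.06 and 0.06 m and z of jar in the frame of tray between -0.002 and 0.014 m), for 0.2 s.
At the end, for the whole second after the job is handed in: The cup stands upright on the round board, its centre within 15 mm of the board's centre; the spray bottle, mill and jar stand upright on the stand, each within 15 mm of where it stood at the start; all are released and at rest (linear speed of each of cup, spray, mill, jar below 0.03 m/s and angle between each of cup, spray, mill, jar's own z axis and vertical below 0.12 rad and contact force between each of cup, spray, mill, jar and the fingers below 0.3 N and horizontal distance between cup and board below 0.015 m and z of cup in the frame of board between 0.01 and 0.02 m and distance of each of spray, mill, jar from where it was at the start of the episode below 0.015 m); the robot touches nothing.
It fails at once if the spray bottle, mill, jar or cup is knocked over (angle between any of spray, mill, jar, cup's own z axis and vertical above 0.7 rad).
It fails at once if the bowl or the tin is moved by more than 20 mm (distance of any of bowl, tin from where it was at the start of the episode above 0.02 m).
It also fails if it takes over 144 s, if anything falls off the work surface, if the arm or the gripper's body presses on something with over 40 N, if the wrist force passes 120 N, or if a joint passes its speed limit or range.

## Working session

There is one attempt and no reset: what is moved stays moved. The work goes in short steps, Python scripts to look and compute and a tool call to move; the robot and the scene stay as the last step left them, time stands still between calls to the robot, and variables do not carry over. Pictures are saved under pics/ and viewed, about 12 in all and at most 16, crops included, and the job is handed in when it is done.

Besides the shell and the picture viewer there is one more tool, called after ">>>" as name(argument=value, ...) on one line, values as JSON. send_rows: Moves the arm, as the interface text tells. Its arguments: {"type":"object","properties":{"plan":{"type":"array"},"grip_force":{"type":"number"}},"required":["plan"]}

```bash
ls; mkdir -p pics
python3 - <<'E'
from cell import env
import cv2,numpy as np
print(env.get_obs(), env.grip_point_offset)
for c in ("side","top"):
    im=env.read_camera(c); cv2.imwrite(f"pics/{c}0.png",im[:,:,::-1])
    k=env.get_calibration(c); print(c,{a:np.round(b,3).tolist() for a,b in k.items()})
    for q in "stand tray board spray mill jar cup bowl tin".split():
        for r in env.regions_of(c,q): print(c,q,round(r["confidence"],2),[int(v) for v in r["rect"]],int(r["region"].sum()))
E
```

```text
pics
{'time_s': 0.0, 'qpos': array([-62.33261821,  18.43891615,  -4.01654744,  83.1748503 ,
         1.29505106,  78.54211056,  -3.25909355]), 'joint_velocities': array([-0.03159371, -0.20347102,  0.01109947, -0.06661415,  0.10696132,
        0.04143985, -0.03699034]), 'effort': array([ 1.76070921e-04, -4.91286206e+01, -4.04068977e-01, -3.12524056e+01,
       -6.39024074e-02,  4.38190112e-02,  1.87051978e-04]), 'tool_pos': array([0.29345502, 0.57935548, 0.22146375]), 'tool_rot': array([-1.79889376e+02,  5.56475691e-03,  1.53144253e+02]), 'force': array([0.6029322 , 0.68289937, 0.45732758]), 'wrist_torque': array([0.01133621, 0.04854536, 0.00682461]), 'grip_width': 0.08692507368478505} 0.0187
side {'fx': 410.076, 'fy': 410.076, 'cx': 286.075, 'cy': 212.995, 'extrinsics': [[0.896, -0.29, 0.337, 0.326], [-0.444, -0.617, 0.649, -0.513], [0.019, -0.731, -0.682, 0.62], [0.0, 0.0, 0.0, 1.0]]}
side stand 0.76 [238, 189, 339, 283] 3145
side stand 0.72 [293, 191, 322, 262] 1494
side tray 0.76 [206, 299, 419, 420] 14337
side board 0.94 [173, 155, 223, 186] 1347
side board 0.52 [291, 191, 321, 2
[... 382 characters left out ...]
 0.59 [277, 141, 303, 166] 294
top {'fx': 437.013, 'fy': 437.013, 'cx': 284.607, 'cy': 207.617, 'extrinsics': [[0.015, -0.999, 0.041, 0.533], [-1.0, -0.015, 0.009, -0.009], [-0.008, -0.041, -0.999, 1.025], [0.0, 0.0, 0.0, 1.0]]}
top stand 0.7 [231, 161, 331, 238] 3979
top tray 0.59 [371, 174, 448, 311] 7872
top board 0.87 [125, 211, 178, 260] 2060
top spray 0.8 [239, 169, 266, 195] 500
top spray 0.68 [280, 76, 303, 122] 781
top spray 0.65 [260, 117, 274, 139] 240
top spray 0.51 [326, 117, 341, 147] 342
top mill 0.59 [298, 179, 318, 204] 433
top jar 0.71 [262, 199, 287, 220] 402
top cup 0.59 [271, 176, 289, 200] 375
top bowl 0.92 [243, 267, 290, 312] 1641
top tin 0.56 [171, 131, 200, 159] 693
```

View pics/side0.png

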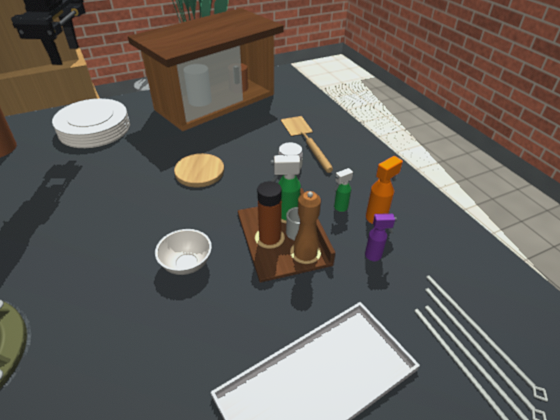

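View pics/top0.png

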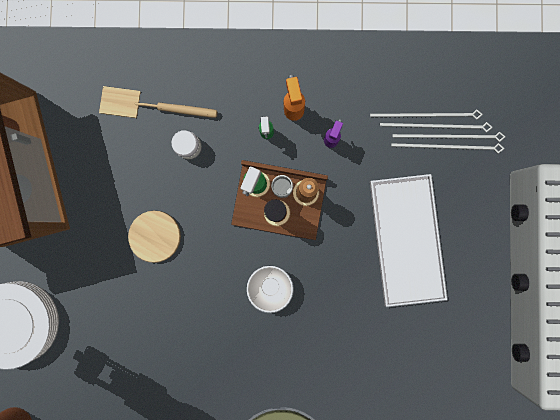

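The side view shows jar (269,215), mill (307,227), spray (289,185) and the cup (293,222) between them. The top view shows spray (255,182), mill (308,190), jar (276,210), cup (282,187), tray (409,240), board (154,236), with lookalikes beyond. I'll enlarge the stand.

Run:
```python
import cv2,numpy as np
a=cv2.imread("pics/top0.png")[150:250,220:345]; b=cv2.imread("pics/side0.png")[140:290,225:350]
a=cv2.resize(a,None,fx=6,fy=6,interpolation=cv2.INTER_CUBIC)
for i in range(0,125,10): cv2.line(a,(i*6,0),(i*6,599),(255,255,0) if i%50==30 else (90,90,90),1)
for i in range(0,100,10): cv2.line(a,(0,i*6),(749,i*6),(255,255,0) if i%50==0 else (90,90,90),1)
cv2.imwrite("pics/c1.png",a)
```

```text
(no output)
```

View pics/c1.png

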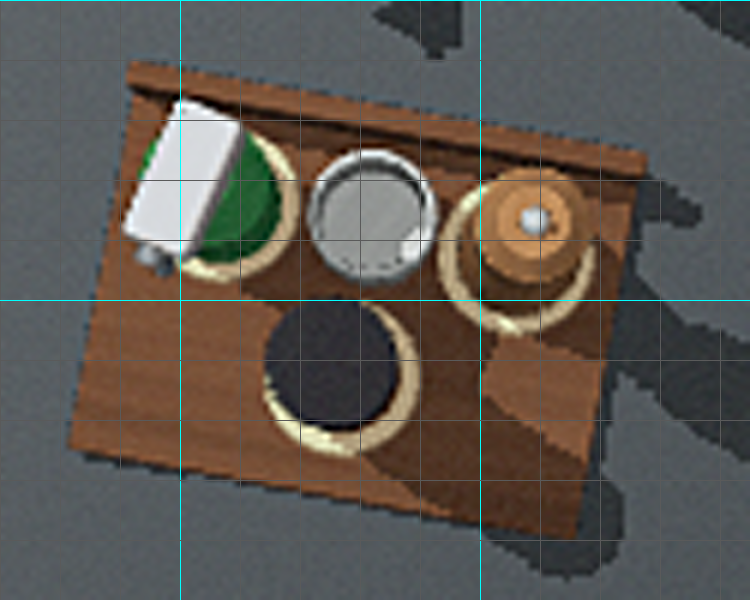

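The crop shows: plate corners (70,448), (577,538); rail ends (130,62), (648,155); spray head top face (183,98)-(245,125)-(190,255)-(122,228); bead (534,220); jar cap (333,364); cup rim (373,217).

```bash
cat > h.py <<'E'
from cell import env
import numpy as np, cv2
from scipy.optimize import least_squares
from scipy.spatial.transform import Rotation as R
def ray(c,u,v):
    k=env.get_calibration(c); E=np.array(k["extrinsics"])
    x,y=(u-k["cx"])/k["fx"],(v-k["cy"])/k["fy"]
    if c=="wrist":
        r=np.hypot(x,y); s=np.sin(r)/max(r,1e-9); d=np.array([x*s,y*s,np.cos(r)])
    else: d=np.array([x,y,1])
    return E[:3,3],E[:3,:3]@d
def at(c,u,v,z):
    o,d=ray(c,u,v); return (o+d*(z-o[2])/d[2])
def proj(c,P):
    k=env.get_calibration(c); E=np.array(k["extrinsics"])
    p=(np.atleast_2d(P)-E[:3,3])@E[:3,:3]
    if c=="wrist":
        n=np.hypot(p[:,0],p[:,1]); t=np.arctan2(n,p[:,2])/np.maximum(n,1e-9); q=p[:,:2]*t[:,None]
    else: q=p[:,:2]/p[:,2:]
    return q*[k["fx"],k["fy"]]+[k["cx"],k["cy"]]
def rec(x,y,yaw,P):
    c,s=np.cos(yaw),np.sin(yaw); P=np.atleast_2d(P); return np.c_[x+c*P[:,0]-s*P[:,1],y+s*P[:,0]+c*P[:,1],P[:,2]]
E
python3 - <<'E'
from h import *
f=lambda a,b:(220+a/6,150+b/6)
px=np.array([f(70,448),f(577,538),f(130,62),f(648,155)])
M=np.array([[-.075,.1,.01],[-.075,-.1,.01],[.075,.1,.04],[.075,-.1,.04]])
s=least_squares(lambda p:(proj("top",rec(*p,M))-px).ravel(),[.53,0,0]); print("stand",s.x.round(4),s.fun.round(2))
for n,d in dict(a=(.03,.058,.01),b=(.03,-.058,.01),c=(-.028,0,.01),cup=(.03,0,.01)).items(): print(n,rec(*s.x,d).round(4))
print("jar",at("top",*f(333,364),.14).round(4),"mill",at("top",*f(534,220),.16).round(4),"cup",at("top",*f(373,217),.06).round(4))
H=np.array([at("top",*f(*q),.157) for q in [(183,98),(245,125),(190,255),(122,228)]])
hp=np.array([[.019,.012,.157],[.019,-.012,.157],[-.031,-.012,.157],[-.031,.012,.157]])
hx=np.array([f(*q) for q in [(183,98),(245,125),(190,255),(122,228)]])
q=least_squares(lambda p:(proj("top",rec(*p,hp))-hx).ravel(),[.56,.06,0]); print("spray",q.x.round(4),q.fun.round(2))
# board, tray
im=env.read_camera("top")
r=env.regions_of("top","board")[0]; m=r["region"]; v,u=np.nonzero(m); print("board",at("top",u.mean(),v.mean(),.013).round(4))
for c in env.regions_of("top","tray")[:1]:
    cs,_=cv2.findContours(c["region"].astype(np.uint8),0,1); cc=max(cs,key=cv2.contourArea); b=cv2.boxPoints(cv2.minAreaRect(cc)); print("tray",[at("top",*p,.014).round(3).tolist() for p in b])
for n,z in (("bowl",.04),("tin",.055)):
    r=env.regions_of("top",n)[0]; v,u=np.nonzero(r["region"]); print(n,at("top",u.mean(),v.mean(),z).round(4))
print(at("top",*[264,126],.1).round(3),at("top",337,130,.1).round(3),at("top",293,95,.1).round(3))
E
```

```text
stand [ 0.5897  0.012  -0.1612] [-0.32  0.43 -0.    0.57 -0.14 -0.4   0.45 -0.59]
a [[0.6286 0.0645 0.01  ]]
b [[ 0.61 -0.05  0.01]]
c [[0.562  0.0165 0.01  ]]
cup [[0.6193 0.0072 0.01  ]]
jar [0.5624 0.0168 0.14  ] mill [ 0.6103 -0.0495  0.16  ] cup [0.6196 0.0053 0.06  ]
spray [ 0.629   0.0642 -0.3968] [-0.11 -0.75  0.54 -0.48 -0.38  0.76 -0.05  0.46]
board [0.5039 0.3004 0.013 ]
tray [[0.639, -0.194, 0.014], [0.659, -0.338, 0.014], [0.369, -0.374, 0.014], [0.349, -0.232, 0.014]]Traceback (most recent call last):
  File "<stdin>", line 18, in <module>
IndexError: list index out of range
```

>>> send_rows(plan=[[70,0,0,0,0,0,-0.073],[70,-36,-30.5,0,0,0,0],[70,-36,-30.5,0,0,0,0],[70,-36,-30.5,0,0,0,0],[70,-36,-30.5,0,0,0,0],[70,-36,-30.5,0,0,0,0],[70,-36,-30.5,0,0,0,0],[70,-36,-30.5,0,0,0,0],[70,-36,-30.5,0,0,0,0],[70,-36,-30.5,0,0,0,0],[70,-36,-30.5,0,0,0,0],[70,-36,-30.5,0,0,0,0]], grip_force=20)

```text
time_s: 2.4
tool_pos: [0.5304, 0.1159, 0.223]
tool_rot: [179.9, 0.0, 157.3]
force: [0.4, 1.1, 0.1]
grip_width: 0.07
```

```bash
cat >> h.py <<'E'
def go(*targets):
    o=env.get_obs(); p=np.array(o["tool_pos"]); rot=R.from_euler("xyz",o["tool_rot"],degrees=True)
    print("t",round(o["time_s"],1),"at",p.round(4),"rot",np.round(o["tool_rot"],2),"w",round(o["grip_width"],4))
    for t in targets:
        d=rot.inv().apply(np.array(t)-p)*1000; n=int(np.ceil(np.linalg.norm(d)/48)); print(t,d.round(1),n,"x",(d/n).round(1)); p=np.array(t)
E
python3 -c "
from h import *
go((.610,-.0497,.22),(.610,-.0497,.115))"
```

```text
t 2.4 at [0.5304 0.1159 0.223 ] rot [1.7995e+02 4.0000e-02 1.5734e+02] w 0.07
(0.61, -0.0497, 0.22) [-137.3 -122.2    3. ] 4 x [-34.3 -30.5   0.7]
(0.61, -0.0497, 0.115) [ 1.00e-01 -1.00e-01  1.05e+02] 3 x [ 0. -0. 35.]
```

>>> send_rows(plan=[[70,-34.5,-30.5,0,0,0,0],[70,-34.5,-30.5,0,0,0,0],[70,-34.5,-30.5,0,0,0,0],[70,-34.5,-30.5,0,0,0,0],[70,0,0,3,0,0,0],[70,0,0,0,0,0,0]])

```text
time_s: 3.0
tool_pos: [0.6098, -0.0495, 0.2189]
tool_rot: [-180.0, -0.1, 157.2]
force: [0.5, 0.4, 0.3]
grip_width: 0.0702
```

Run:
```python
from h import *
go((.610,-.0497,.115))
im=env.read_camera("wrist")
P=np.array([[.610,-.0497,.165],[.5624,.0168,.14],[.6196,.0053,.06],[.629,.0642,.157]])
for q in proj("wrist",P): cv2.drawMarker(im,tuple(int(v) for v in q.round()),(255,0,255),0,10,1)
cv2.imwrite("pics/w1.png",im[:,:,::-1])
```

```text
t 3.0 at [ 0.6098 -0.0495  0.2189] rot [-1.7997e+02 -6.0000e-02  1.5715e+02] w 0.0702
(0.61, -0.0497, 0.115) [-3.000e-01 -1.000e-01  1.039e+02] 3 x [-0.1 -0.  34.6]
```

View pics/w1.png

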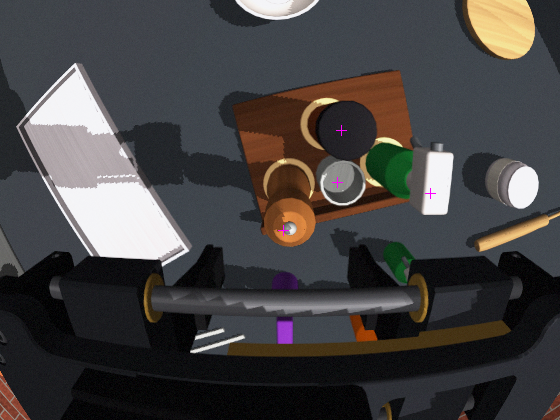

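The wrist view agrees to about 3 mm: bead at (290,229) against a predicted (284,231). Descending onto the mill.

>>> send_rows(plan=[[70,0,1,35,0,0,0],[70,0,0,35,0,0,0],[70,0,0,20,0,0,0],[70,0,0,14,0,0,0],[70,0,0,0,0,0,0],[30,0,0,0,0,0,0],[30,0,0,0,0,0,0],[30,0,0,0,0,0,0],[30,0,0,0,0,0,0],[30,0,0,0,0,0,0],[30,0,0,0,0,0,0]], grip_force=20)

```text
time_s: 4.15
tool_pos: [0.6109, -0.0472, 0.1162]
tool_rot: [180.0, 0.1, 157.3]
force: [0.4, -0.1, 2.8]
grip_width: 0.0393
```

>>> send_rows(plan=[[30,0,0,-10,0,0,0],[30,0,0,-20,0,0,0],[30,0,0,-30,0,0,0],[30,0,0,-40,0,0,0],[30,0,0,0,0,0,0]])

```text
time_s: 4.65
tool_pos: [0.6136, -0.0478, 0.2221]
tool_rot: [179.8, 0.5, 157.3]
force: [0.1, -0.7, -0.8]
grip_width: 0.0394
```

```bash
python3 -c "
from h import *
go((.421,-.295,.215),(.421,-.295,.111))"
```

```text
t 4.7 at [ 0.6136 -0.0478  0.2221] rot [179.76   0.54 157.3 ] w 0.0394
(0.421, -0.295, 0.215) [  82.4 -302.4    5.1] 7 x [ 11.8 -43.2   0.7]
(0.421, -0.295, 0.111) [  1.   -0.4 104. ] 3 x [ 0.3 -0.1 34.7]
```

>>> send_rows(plan=[[30,12,-30,0,0,0,0],[30,12,-43,0,0,0,0],[30,12,-43,0,0,0,0],[30,12,-43,0,0,0,0],[30,12,-43,0,0,0,0],[30,12,-43,0,0,0,0],[30,10,-40,0,0,0,0],[30,0,-18,0,0,0,0],[30,0,0,30,0,0,0],[30,0,0,40,0,0,0],[30,0,0,22,0,0,0],[30,0,0,0,0,0,0]])

```text
time_s: 5.85
tool_pos: [0.415, -0.2936, 0.1201]
tool_rot: [180.0, -0.4, 157.3]
force: [-1.5, -0.0, -1.1]
grip_width: 0.0391
```

```bash
python3 -c "
from h import *
go((.421,-.295,.111))
env.read_camera('side')
im=env.read_camera('side');cv2.imwrite('pics/s2.png',im[:,:,::-1])"
```

```text
t 5.8 at [ 0.415  -0.2936  0.1201] rot [180.    -0.44 157.29] w 0.0391
(0.421, -0.295, 0.111) [-6.2  1.   9. ] 1 x [-6.2  1.   9. ]
```

View pics/s2.png

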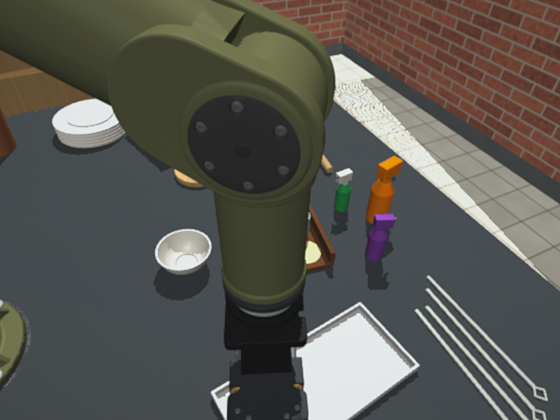

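The arm hides the mill, but the empty disc (310,250) shows it came off. Lowering the last bit.

>>> send_rows(plan=[[30,-4,0,4,0,0,0],[30,0,0,3,0,0,0],[30,0,0,2.5,0,0,0],[30,0,0,0,0,0,0],[30,0,0,0,0,0,0]])

```text
time_s: 6.45
tool_pos: [0.4217, -0.2967, 0.1142]
tool_rot: [180.0, 0.0, 157.3]
force: [-0.1, 0.4, -1.4]
grip_width: 0.0391
```

>>> send_rows(plan=[[30,0,0,2.5,0,0,0],[30,0,0,1.5,0,0,0],[30,0,0,0,0,0,0],[30,0,0,0,0,0,0]])

```text
time_s: 6.85
tool_pos: [0.4218, -0.2968, 0.1102]
tool_rot: [180.0, 0.0, 157.3]
force: [-0.2, -0.5, -0.4]
grip_width: 0.0392
```

>>> send_rows(plan=[[30,0,0,0.7,0,0,0],[55,0,0,0,0,0,0],[60,0,0,0,0,0,0],[60,0,0,0,0,0,0],[60,0,0,0,0,0,0],[60,0,0,-20,0,0,0],[60,0,0,-40,0,0,0],[60,0,0,-40,0,0,0],[60,0,0,-20,0,0,0],[60,0,0,0,0,0,0]])

```text
time_s: 7.85
tool_pos: [0.4233, -0.2979, 0.2327]
tool_rot: [180.0, 0.4, 157.3]
force: [0.6, -0.9, -0.6]
grip_width: 0.0598
```

```bash
python3 -c "
from h import *
go((.629,.065,.228),(.629,.065,.125))"
```

```text
t 7.8 at [ 0.4233 -0.2979  0.2327] rot [179.98   0.37 157.32] w 0.0598
(0.629, 0.065, 0.228) [-49.8 414.1   5.1] 9 x [-5.5 46.   0.6]
(0.629, 0.065, 0.125) [  0.7  -0.  103. ] 3 x [ 0.2 -0.  34.3]
```

>>> send_rows(plan=[[60,-6,30,0,0,0,0],[60,-6,46,0,0,0,0],[60,-6,46,0,0,0,0],[60,-6,46,0,0,0,0],[60,-6,46,0,0,0,0],[60,-6,46,0,0,0,0],[60,-6,46,0,0,0,0],[60,-5,46,0,0,0,0],[60,-4.5,40,0,0,0,0],[60,0,22,0,0,0,0],[60,0,0,4,0,0,0],[60,0,0,0,0,0,0]])

```text
time_s: 9.05
tool_pos: [0.6277, 0.064, 0.2237]
tool_rot: [-179.8, -0.1, 157.3]
force: [-0.1, -1.1, -0.0]
grip_width: 0.0598
```

Run:
```python
from h import *
go((.629,.0645,.125))
im=env.read_camera("wrist")
P=np.array([[.4218,-.2968,.159],[.5624,.0168,.14],[.6196,.0053,.06]])
for q in np.r_[proj("wrist",P),proj("wrist",rec(.629,.0642,-.397,[[.019,.012,.157],[.019,-.012,.157],[-.031,-.012,.157],[-.031,.012,.157],[0,0,.157]]))]: cv2.drawMarker(im,tuple(int(v) for v in q.round()),(255,0,255),0,10,1)
cv2.imwrite("pics/w2.png",im[:,:,::-1])
```

```text
t 9.1 at [0.6277 0.064  0.2237] rot [-1.7983e+02 -1.2000e-01  1.5728e+02] w 0.0598
(0.629, 0.0645, 0.125) [-1.2  1.2 98.7] 3 x [-0.4  0.4 32.9]
```

View pics/w2.png

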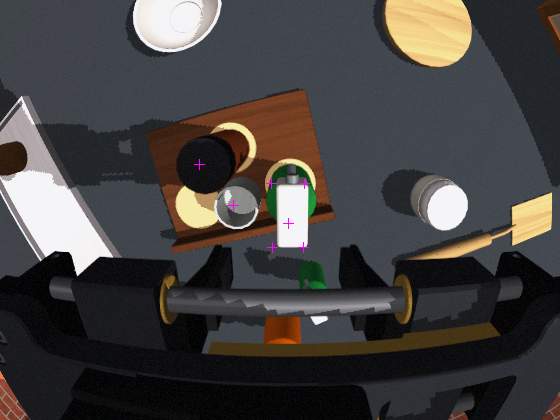

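The head sits at columns 277-308 against a predicted 272-305, so about 2-3 mm to tool +y; I'll shift for that.

>>> send_rows(plan=[[60,-1,3,35,0,0,0],[60,0,0,35,0,0,0],[60,0,0,20,0,0,0],[60,0,0,8,0,0,0],[60,0,0,0,0,0,0],[15,0,0,0,0,0,0],[15,0,0,0,0,0,0],[15,0,0,0,0,0,0],[15,0,0,0,0,0,0],[15,0,0,0,0,0,0],[15,0,0,0,0,0,0],[15,0,0,0,0,0,0]], grip_force=12)

```text
time_s: 10.3
tool_pos: [0.631, 0.0679, 0.1276]
tool_rot: [180.0, 0.0, 157.3]
force: [-0.2, 0.1, 1.7]
grip_width: 0.0243
```

>>> send_rows(plan=[[15,0,0,-10,0,0,0],[15,0,0,-30,0,0,0],[15,0,0,-40,0,0,0],[15,0,0,-40,0,0,0],[15,0,0,-30,0,0,0],[15,0,0,-10,0,0,0],[15,0,0,0,0,0,0],[15,0,0,0,0,0,0]])

```text
time_s: 11.1
tool_pos: [0.6301, 0.0678, 0.2855]
tool_rot: [-179.9, -0.1, 157.3]
force: [-0.3, -0.6, -1.5]
grip_width: 0.0241
```

```bash
python3 -c "
from h import *
go((.505,-.286,.286))"
```

```text
t 11.1 at [0.6301 0.0678 0.2855] rot [-1.7992e+02 -1.3000e-01  1.5733e+02] w 0.0241
(0.505, -0.286, 0.286) [ -21.  -374.7    0. ] 8 x [ -2.6 -46.8   0. ]
```

>>> send_rows(plan=[[15,-3,-25,0,0,0,0],[15,-3,-45,0,0,0,0],[15,-3,-45,0,0,0,0],[15,-3,-45,0,0,0,0],[15,-3,-45,0,0,0,0],[15,-3,-45,0,0,0,0],[15,-3,-45,0,0,0,0],[15,0,-40,0,0,0,0],[15,0,-30,0,0,0,0],[15,0,-10,0,0,0,0],[15,0,0,0,0,0,0],[15,0,0,0,0,0,0]])

```text
time_s: 12.3
tool_pos: [0.5064, -0.2841, 0.2861]
tool_rot: [179.9, -0.1, 157.5]
force: [0.9, 1.4, -0.3]
grip_width: 0.0241
```

>>> send_rows(plan=[[15,0,0,30,0,0,0],[15,0,0,40,0,0,0],[15,0,0,40,0,0,0],[15,0,0,30,0,0,0],[15,0,0,15,0,0,0],[15,0,0,7,0,0,0],[15,0,0,2,0,0,0],[15,0,0,0,0,0,0],[15,0,0,0,0,0,0]])

```text
time_s: 13.2
tool_pos: [0.5067, -0.2867, 0.1249]
tool_rot: [180.0, 0.2, 157.3]
force: [0.5, 0.0, 0.3]
grip_width: 0.0239
```

>>> send_rows(plan=[[15,0,0,2,0,0,0],[15,0,0,1,0,0,0],[15,0,0,0,0,0,0],[15,0,0,0,0,0,0]])

```text
time_s: 13.6
tool_pos: [0.5063, -0.2868, 0.1215]
tool_rot: [180.0, 0.1, 157.3]
force: [0.0, 0.6, 5.2]
grip_width: 0.0239
```

>>> send_rows(plan=[[40,0,0,0,0,0,0],[50,0,0,0,0,0,0],[50,0,0,0,0,0,0],[50,0,0,0,0,0,0],[75,0,0,-20,0,0,0],[75,0,0,-40,0,0,0],[75,0,0,-40,0,0,0],[75,0,0,-10,0,0,0],[75,0,0,0,0,0,0]])

```text
time_s: 14.5
tool_pos: [0.5067, -0.2869, 0.2323]
tool_rot: [180.0, 0.2, 157.3]
force: [0.5, 0.6, -0.9]
grip_width: 0.0738
```

>>> send_rows(plan=[[75,6,25,0,0,0,0],[75,9,45,0,0,0,0],[75,10,45,0,0,0,0],[75,10,45,0,0,0,0],[75,10,45,0,0,0,0],[75,10,45,0,0,0,0],[75,7,35,0,0,0,0],[75,4,19,0,0,0,0],[75,0,0,0,0,0,0],[75,0,0,0,0,0,0]])

```text
time_s: 15.5
tool_pos: [0.5611, 0.019, 0.2286]
tool_rot: [-179.9, -0.1, 157.3]
force: [-0.0, 0.1, 0.8]
grip_width: 0.075
```

Run:
```python
from h import *
go((.563,.0185,.103))
im=env.read_camera("wrist")
P=np.array([[.563,.0185,.14],[.6196,.0053,.06],[.4218,-.2968,.159],[.506,-.2868,.151]])
for q in proj("wrist",P): cv2.drawMarker(im,tuple(int(v) for v in q.round()),(255,0,255),0,10,1)
cv2.imwrite("pics/w3.png",im[:,:,::-1])
```

```text
t 15.5 at [0.5611 0.019  0.2286] rot [-1.7987e+02 -1.2000e-01  1.5734e+02] w 0.075
(0.563, 0.0185, 0.103) [ -2.3   0.6 125.6] 3 x [-0.8  0.2 41.9]
```

View pics/w3.png

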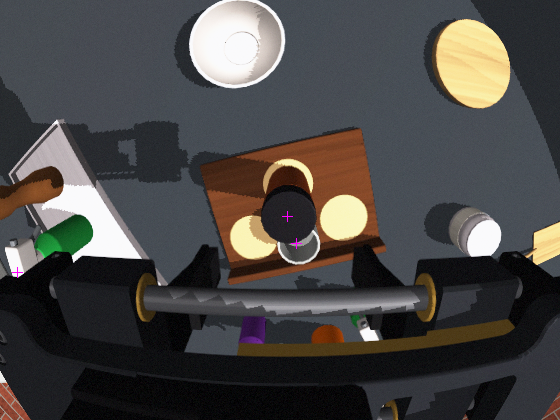

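Mill and spray stand on the tray (left edge), the cup is still at (298,245), and the jar cap is centred on the prediction (287,216). Grasping the jar.

>>> send_rows(plan=[[75,-2,0.5,40,0,0,0],[75,0,0,40,0,0,0],[75,0,0,30,0,0,0],[75,0,0,15,0,0,0],[75,0,0,0,0,0,0],[35,0,0,0,0,0,0],[35,0,0,0,0,0,0],[35,0,0,0,0,0,0],[35,0,0,0,0,0,0],[35,0,0,0,0,0,0],[35,0,0,0,0,0,0]], grip_force=22)

```text
time_s: 16.65
tool_pos: [0.5646, 0.0195, 0.1062]
tool_rot: [180.0, 0.1, 157.3]
force: [-1.0, -0.2, 3.1]
grip_width: 0.0456
```

>>> send_rows(plan=[[35,0,0,-10,0,0,0],[35,0,0,-30,0,0,0],[35,0,0,-30,0,0,0],[35,0,0,-30,0,0,0],[35,0,0,-10,0,0,0],[35,0,0,0,0,0,0],[35,0,0,0,0,0,0]])

```text
time_s: 17.35
tool_pos: [0.5631, 0.0193, 0.2139]
tool_rot: [-179.9, -0.1, 157.3]
force: [-0.3, -0.8, -2.6]
grip_width: 0.0455
```

```bash
python3 -c "
from h import *
go((.590,-.273,.213))"
```

```text
t 17.4 at [0.5631 0.0193 0.2139] rot [-1.7994e+02 -1.1000e-01  1.5733e+02] w 0.0455
(0.59, -0.273, 0.213) [-137.5 -259.4    0.9] 7 x [-19.6 -37.1   0.1]
```

>>> send_rows(plan=[[35,-12,-20,0,0,0,0],[35,-20,-37,0,0,0,0],[35,-20,-37,0,0,0,0],[35,-20,-37,0,0,0,0],[35,-20,-37,0,0,0,0],[35,-20,-37,0,0,0,0],[35,-15,-30,0,0,0,0],[35,-10.5,-24.5,0,0,0,0],[35,0,0,0,0,0,0],[35,0,0,0,0,0,0]])

```text
time_s: 18.35
tool_pos: [0.5896, -0.2733, 0.2129]
tool_rot: [-180.0, -0.2, 157.2]
force: [-1.0, 0.7, -2.9]
grip_width: 0.0453
```

>>> send_rows(plan=[[35,0,0,25,0,0,0],[35,0,0,35,0,0,0],[35,0,0,30,0,0,0],[35,0,0,15,0,0,0],[35,0,0,6,0,0,0],[35,0,0,1,0,0,0],[35,0,0,0,0,0,0],[35,0,0,0,0,0,0]])

```text
time_s: 19.15
tool_pos: [0.5919, -0.2736, 0.1051]
tool_rot: [180.0, 0.2, 157.3]
force: [-0.1, -1.1, -1.1]
grip_width: 0.0453
```

>>> send_rows(plan=[[35,0,0,2,0,0,0],[35,0,0,1.5,0,0,0],[35,0,0,0,0,0,0],[35,0,0,0,0,0,0]])

```text
time_s: 19.55
tool_pos: [0.5911, -0.2732, 0.1002]
tool_rot: [180.0, 0.0, 157.3]
force: [0.2, -0.2, -0.0]
grip_width: 0.0454
```

>>> send_rows(plan=[[35,0,0,0.7,0,0,0],[60,0,0,0,0,0,0],[70,0,0,0,0,0,0],[70,0,0,0,0,0,0],[70,0,0,0,0,0,0],[75,0,0,-20,0,0,0],[75,0,0,-40,0,0,0],[75,0,0,-40,0,0,0],[75,0,0,-20,0,0,0],[75,0,0,0,0,0,0]])

```text
time_s: 20.55
tool_pos: [0.5926, -0.2743, 0.2232]
tool_rot: [180.0, 0.4, 157.3]
force: [-0.4, -0.0, 0.5]
grip_width: 0.0751
```

>>> send_rows(plan=[[75,7,25,0,0,0,0],[75,13,44,0,0,0,0],[75,13,44,0,0,0,0],[75,13,44,0,0,0,0],[75,13,44,0,0,0,0],[75,12,37,0,0,0,0],[75,7,20,0,0,0,0],[75,3,11.5,0,0,0,0],[75,0,0,0,0,0,0],[75,0,0,0,0,0,0]])

```text
time_s: 21.55
tool_pos: [0.6197, 0.0048, 0.2186]
tool_rot: [-179.9, -0.0, 157.2]
force: [0.4, -0.8, 1.0]
grip_width: 0.0751
```

Run:
```python
from h import *
go((.620,.007,.12),(.620,.007,.023))
im=env.read_camera("wrist")
P=np.array([[.6195,.0065,.06],[.4218,-.2968,.159],[.506,-.2868,.151],[.504,.300,.015]])
for q in proj("wrist",P): cv2.drawMarker(im,tuple(int(v) for v in q.round()),(255,0,255),0,10,1)
cv2.imwrite("pics/w4.png",im[:,:,::-1])
for c in ("top","side"):
    env.read_camera(c)
    for q in ("mill","jar","spray","cup"):
        for r in env.regions_of(c,q): print(c,q,round(r["confidence"],2),[int(v) for v in r["rect"]])
```

```text
t 21.6 at [0.6197 0.0048 0.2186] rot [-1.7991e+02 -1.0000e-02  1.5722e+02] w 0.0751
(0.62, 0.007, 0.12) [ 0.6  2.3 98.6] 3 x [ 0.2  0.8 32.9]
(0.62, 0.007, 0.023) [-0.   0.2 97. ] 3 x [-0.   0.1 32.3]
top mill 0.91 [405, 267, 443, 297]
top jar 0.71 [392, 188, 430, 215]
top spray 0.81 [286, 75, 303, 100]
top spray 0.72 [397, 227, 437, 260]
top spray 0.54 [327, 120, 342, 149]
side mill 0.62 [255, 354, 289, 420]
side jar 0.63 [347, 298, 390, 365]
side spray 0.92 [365, 156, 405, 224]
side spray 0.82 [367, 209, 396, 260]
side spray 0.7 [333, 166, 354, 210]
side spray 0.61 [298, 324, 342, 401]
side spray 0.57 [210, 305, 420, 419]
side cup 0.74 [285, 207, 312, 238]
```

View pics/w4.png

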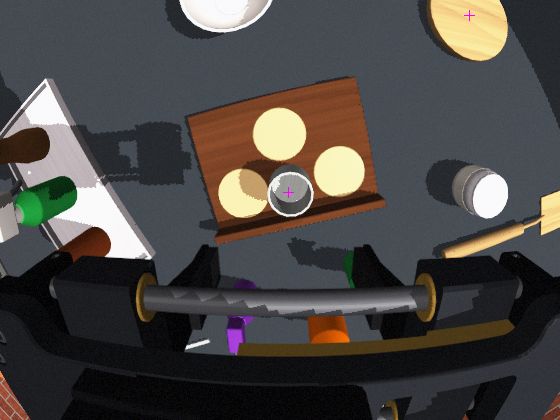

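All three stand on the tray (mill 25,146; spray 45,200; jar 90,243), and the cup rim (290,193) fits. Descending on the cup.

```bash
python3 -c "
from h import *
for q in ((242.5,193),(339,171),(279.5,134)): print(at('wrist',*q,.01).round(4))
print('board',at('wrist',469,17,.015).round(4))"
```

```text
[ 0.612  -0.0453  0.01  ]
[0.6312 0.0698 0.01  ]
[0.5651 0.0222 0.01  ]
board [0.5059 0.3021 0.015 ]
```

>>> send_rows(plan=[[75,0,2.5,40,0,0,0],[75,0,0,45,0,0,0],[75,0,0,45,0,0,0],[75,0,0,35,0,0,0],[75,0,0,20,0,0,0],[75,0,0,10,0,0,0],[75,0,0,0,0,0,0],[75,0,0,0,0,0,0]])

```text
time_s: 22.9
tool_pos: [0.622, 0.0091, 0.0254]
tool_rot: [179.9, 0.1, 157.3]
force: [-0.3, -0.5, -0.3]
grip_width: 0.0748
```

>>> send_rows(plan=[[40,0,0,0,0,0,0],[40,0,0,0,0,0,0],[40,0,0,0,0,0,0],[40,0,0,0,0,0,0],[40,0,0,0,0,0,0],[40,0,0,0,0,0,0]], grip_force=18)

```text
time_s: 23.5
tool_pos: [0.6211, 0.0091, 0.0246]
tool_rot: [180.0, 0.0, 157.3]
force: [-0.4, -0.5, 3.6]
grip_width: 0.047
```

>>> send_rows(plan=[[40,0,0,-10,0,0,0],[40,0,0,-30,0,0,0],[40,0,0,-40,0,0,0],[40,0,0,-30,0,0,0],[40,0,0,-10,0,0,0],[40,0,0,0,0,0,0],[40,0,0,0,0,0,0]])

```text
time_s: 24.2
tool_pos: [0.6199, 0.0092, 0.1427]
tool_rot: [-179.9, -0.1, 157.3]
force: [-0.9, 0.3, -1.4]
grip_width: 0.0469
```

```bash
python3 -c "
from h import *
go((.5045,.302,.145))"
```

```text
t 24.2 at [0.6199 0.0092 0.1427] rot [-1.7995e+02 -1.2000e-01  1.5733e+02] w 0.0469
(0.5045, 0.302, 0.145) [219.4 225.7  -2.1] 7 x [31.3 32.2 -0.3]
```

>>> send_rows(plan=[[40,20,20,0,0,0,0],[40,33,34,0,0,0,0],[40,33,34,0,0,0,0],[40,33,34,0,0,0,0],[40,33,34,0,0,0,0],[40,33,34,0,0,0,0],[40,22,23,0,0,0,0],[40,12,12.5,0,0,0,0],[40,0,0,0,0,0,0],[40,0,0,0,0,0,0]])

```text
time_s: 25.2
tool_pos: [0.5054, 0.3002, 0.1424]
tool_rot: [-179.8, -0.0, 157.3]
force: [-0.1, 0.1, -1.3]
grip_width: 0.0474
```

>>> send_rows(plan=[[40,0,0,30,0,0,0],[40,0,0,35,0,0,0],[40,0,0,25,0,0,0],[40,0,0,12,0,0,0],[40,0,0,5,0,0,0],[40,0,0,0,0,0,0],[40,0,0,0,0,0,0]])

```text
time_s: 25.9
tool_pos: [0.507, 0.3018, 0.0385]
tool_rot: [179.9, 0.1, 157.3]
force: [-0.3, 0.4, -0.5]
grip_width: 0.0472
```

Run:
```python
from h import *
go((.5045,.302,.0296))
im=env.read_camera("wrist"); cv2.imwrite("pics/w5.png",im[:,:,::-1])
```

```text
t 25.9 at [0.507  0.3018 0.0385] rot [1.7989e+02 8.0000e-02 1.5729e+02] w 0.0472
(0.5045, 0.302, 0.0296) [ 2.4 -0.8  8.9] 1 x [ 2.4 -0.8  8.9]
```

View pics/w5.png

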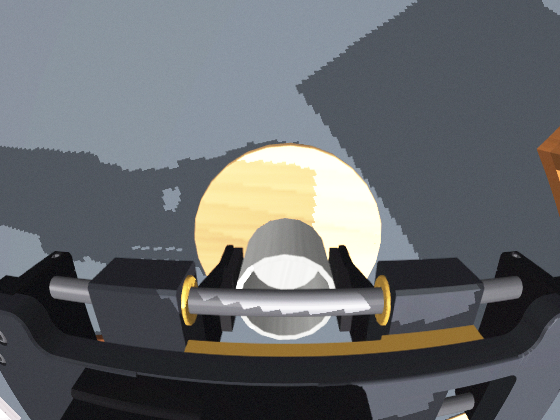

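The cup (285, base) is laterally centred on the board (195-381, centre 288). Lowering.

>>> send_rows(plan=[[40,1,0,3,0,0,0],[40,0,0,2,0,0,0],[40,0,0,1,0,0,0],[40,0,0,0,0,0,0],[40,0,0,0,0,0,0]])

```text
time_s: 26.45
tool_pos: [0.5049, 0.302, 0.0312]
tool_rot: [180.0, 0.0, 157.3]
force: [0.7, 0.3, -1.0]
grip_width: 0.047
```

>>> send_rows(plan=[[40,0,0,1,0,0,0],[40,0,0,0.7,0,0,0],[40,0,0,0,0,0,0],[40,0,0,0,0,0,0]])

```text
time_s: 26.85
tool_pos: [0.505, 0.302, 0.0296]
tool_rot: [180.0, 0.0, 157.3]
force: [-1.1, 0.1, -0.9]
grip_width: 0.0468
```

>>> send_rows(plan=[[40,0,0,0.8,0,0,0],[40,0,0,0,0,0,0],[40,0,0,0,0,0,0]])

```text
time_s: 27.15
tool_pos: [0.505, 0.302, 0.0295]
tool_rot: [180.0, -0.0, 157.3]
force: [-2.0, -0.5, 6.1]
grip_width: 0.0472
```

>>> send_rows(plan=[[60,0,0,0,0,0,0],[75,0,0,0,0,0,0],[75,0,0,0,0,0,0],[75,0,0,0,0,0,0],[75,0,0,-15,0,0,0],[75,0,0,-40,0,0,0],[75,0,0,-45,0,0,0],[75,0,0,-45,0,0,0],[75,0,0,-40,0,0,0],[75,0,0,-15,0,0,0]])

```text
time_s: 28.15
tool_pos: [0.5069, 0.303, 0.2351]
tool_rot: [179.6, 0.3, 157.3]
force: [0.6, -0.1, -0.5]
grip_width: 0.0748
```

Run:
```python
from h import *
go((.591,-.273,.23))
im=env.read_camera("wrist"); cv2.imwrite("pics/w6.png",im[:,:,::-1])
k=env.get_calibration("top"); env.read_camera("top")
for q in ("cup",):
    for r in env.regions_of("top",q): print(q,round(r["confidence"],2),r["rect"])
print(proj("wrist",[[.505,.302,.065],[.505,.302,.015]]))
```

```text
t 28.1 at [0.5069 0.303  0.2351] rot [179.56   0.26 157.31] w 0.0748
(0.591, -0.273, 0.23) [-299.8 -499.     2.7] 13 x [-23.1 -38.4   0.2]
cup 0.73 [140.4, 227.1, 162.5, 248.1]
[[285.11245255 191.32529331]
 [285.10332611 181.22531334]]
```

View pics/w6.png

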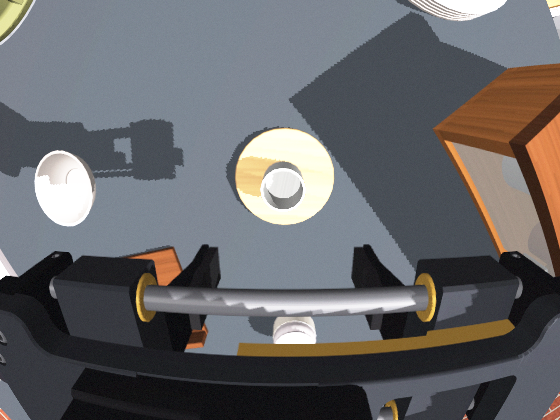

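The cup stands upright on the board, base about (284,180) against board centre (285,176): roughly 5 mm off, inside 15. Next the jar goes back.

>>> send_rows(plan=[[75,-15,-25,0,0,0,0],[75,-24,-40,0,0,0,0],[75,-24,-40,0,0,0,0],[75,-24,-40,0,0,0,0],[75,-24,-40,0,0,0,0],[75,-24,-40,0,0,0,0],[75,-24,-40,0,0,0,0],[75,-24,-40,0,0,0,0],[75,-24,-40,0,0,0,0],[75,-24,-40,0,0,0,0],[75,-24,-40,0,0,0,0],[75,-24,-40,0,0,0,0]])

```text
time_s: 29.5
tool_pos: [0.5818, -0.2358, 0.2259]
tool_rot: [-180.0, -0.2, 157.3]
force: [1.1, 0.7, -0.6]
grip_width: 0.0753
```

>>> send_rows(plan=[[75,-14,-22,0,0,0,0],[75,-7,-11,0,0,0,0],[75,0,0,0,0,0,0],[75,0,0,0,0,0,0],[75,0,0,0,0,0,0]])

```text
time_s: 30.0
tool_pos: [0.5902, -0.2704, 0.2282]
tool_rot: [179.9, -0.1, 157.5]
force: [0.1, 0.1, 0.1]
grip_width: 0.0752
```

Run:
```python
from h import *
go((.5913,-.2732,.0998))
im=env.read_camera("wrist")
P=np.array([[.591,-.273,.134],[.506,-.2868,.151],[.4218,-.2968,.159]])
for q in proj("wrist",P): cv2.drawMarker(im,tuple(int(v) for v in q.round()),(255,0,255),0,10,1)
cv2.imwrite("pics/w7.png",im[:,:,::-1])
```

```text
t 30.0 at [ 0.5902 -0.2704  0.2282] rot [ 1.7991e+02 -6.0000e-02  1.5751e+02] w 0.0752
(0.5913, -0.2732, 0.0998) [ -2.2  -2.3 128.4] 3 x [-0.7 -0.8 42.8]
```

View pics/w7.png

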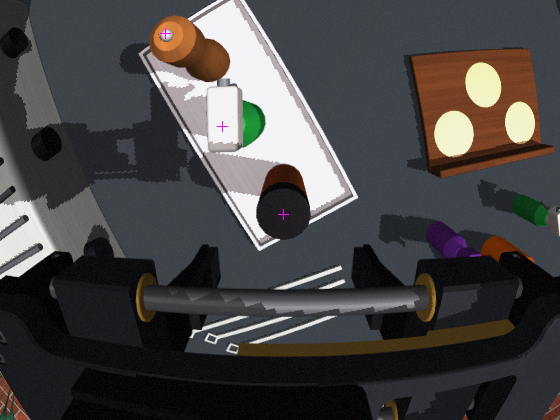

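Jar cap (283,213), spray head (225,120) and mill bead (166,34) are where I left them.

>>> send_rows(plan=[[75,-2,-2,40,0,0,0],[75,0,0,40,0,0,0],[75,0,0,30,0,0,0],[75,0,0,16,0,0,0],[75,0,0,2,0,0,0],[35,0,0,0,0,0,0],[35,0,0,0,0,0,0],[35,0,0,0,0,0,0],[35,0,0,0,0,0,0],[35,0,0,0,0,0,0],[35,0,0,0,0,0,0],[35,0,0,0,0,0,0]], grip_force=22)

```text
time_s: 31.25
tool_pos: [0.5915, -0.2757, 0.1015]
tool_rot: [180.0, 0.1, 157.3]
force: [0.3, 0.6, 4.6]
grip_width: 0.0453
```

>>> send_rows(plan=[[35,0,0,-10,0,0,0],[35,0,0,-30,0,0,0],[35,0,0,-30,0,0,0],[35,0,0,-30,0,0,0],[35,0,0,-10,0,0,0],[35,0,0,0,0,0,0],[35,0,0,0,0,0,0]])

```text
time_s: 31.95
tool_pos: [0.5899, -0.2754, 0.209]
tool_rot: [180.0, -0.1, 157.3]
force: [-0.5, -0.4, -2.1]
grip_width: 0.0451
```

```bash
python3 -c "
from h import *
go((.564,.0195,.213))"
```

```text
t 31.9 at [ 0.5899 -0.2754  0.209 ] rot [ 1.8000e+02 -1.5000e-01  1.5731e+02] w 0.0451
(0.564, 0.0195, 0.213) [137.7 262.1  -3.7] 7 x [19.7 37.4 -0.5]
```

>>> send_rows(plan=[[35,12,20,0,0,0,0],[35,20,38,0,0,0,0],[35,20,38,0,0,0,0],[35,20,38,0,0,0,0],[35,20,38,0,0,0,0],[35,20,38,0,0,0,0],[35,15,30,0,0,0,0],[35,10,22,0,0,0,0],[35,0,0,0,0,0,0],[35,0,0,0,0,0,0]])

```text
time_s: 32.95
tool_pos: [0.5643, 0.0188, 0.2088]
tool_rot: [-179.9, -0.1, 157.4]
force: [0.3, -0.6, -1.6]
grip_width: 0.0456
```

>>> send_rows(plan=[[35,0,0,20,0,0,0],[35,0,0,30,0,0,0],[35,0,0,25,0,0,0],[35,0,0,15,0,0,0],[35,0,0,6,0,0,0],[35,0,0,2,0,0,0],[35,0,0,0,0,0,0],[35,0,0,0,0,0,0],[35,0,0,0,0,0,0]])

```text
time_s: 33.85
tool_pos: [0.5661, 0.0189, 0.1137]
tool_rot: [179.9, 0.1, 157.3]
force: [0.0, 0.6, -1.3]
grip_width: 0.0452
```

>>> send_rows(plan=[[35,1,0.5,2.5,0,0,0],[35,0,0,1.5,0,0,0],[35,0,0,1,0,0,0],[35,0,0,0,0,0,0],[35,0,0,0,0,0,0]])

```text
time_s: 34.35
tool_pos: [0.5646, 0.0196, 0.1076]
tool_rot: [-180.0, -0.0, 157.3]
force: [0.2, -0.4, -1.5]
grip_width: 0.0454
```

>>> send_rows(plan=[[35,0,0,1,0,0,0],[35,0,0,0.6,0,0,0],[35,0,0,0,0,0,0],[35,0,0,0,0,0,0]])

```text
time_s: 34.75
tool_pos: [0.5655, 0.0194, 0.1074]
tool_rot: [179.9, 0.1, 157.3]
force: [-0.7, 0.5, 5.3]
grip_width: 0.0457
```

>>> send_rows(plan=[[60,0,0,0,0,0,0],[70,0,0,0,0,0,0],[70,0,0,0,0,0,0],[70,0,0,0,0,0,0],[70,0,0,-20,0,0,0],[70,0,0,-40,0,0,0],[60,0,0,-40,0,0,0],[60,0,0,-25,0,0,0],[60,0,0,0,0,0,0]])

```text
time_s: 35.65
tool_pos: [0.5671, 0.0195, 0.2354]
tool_rot: [179.8, 0.4, 157.3]
force: [0.3, -0.2, -0.4]
grip_width: 0.0608
```

>>> send_rows(plan=[[60,-6,-25,0,0,0,0],[60,-9,-45,0,0,0,0],[60,-9,-45,0,0,0,0],[60,-10,-45,0,0,0,0],[60,-9,-45,0,0,0,0],[60,-9,-45,0,0,0,0],[60,-8,-35,0,0,0,0],[60,-4,-20.5,0,0,0,0],[60,0,0,0,0,0,0],[60,0,0,0,0,0,0],[60,0,0,0,0,0,0]])

```text
time_s: 36.75
tool_pos: [0.5065, -0.285, 0.2303]
tool_rot: [179.9, -0.1, 157.5]
force: [0.8, 0.6, -0.3]
grip_width: 0.0599
```

```bash
python3 -c "
from h import *
go((.5063,-.2868,.122))"
```

```text
t 36.8 at [ 0.5065 -0.285   0.2303] rot [ 1.7994e+02 -7.0000e-02  1.5746e+02] w 0.0599
(0.5063, -0.2868, 0.122) [ -0.7  -1.8 108.3] 3 x [-0.2 -0.6 36.1]
```

>>> send_rows(plan=[[60,0,-1,40,0,0,0],[60,0,0,35,0,0,0],[60,0,0,22,0,0,0],[60,0,0,10,0,0,0],[60,0,0,1,0,0,0],[15,0,0,0,0,0,0],[15,0,0,0,0,0,0],[15,0,0,0,0,0,0],[15,0,0,0,0,0,0],[15,0,0,0,0,0,0],[15,0,0,0,0,0,0],[15,0,0,0,0,0,0]], grip_force=12)

```text
time_s: 37.95
tool_pos: [0.5057, -0.2879, 0.1233]
tool_rot: [180.0, 0.0, 157.3]
force: [-1.0, 0.4, 1.1]
grip_width: 0.024
```

>>> send_rows(plan=[[15,0,0,-10,0,0,0],[15,0,0,-30,0,0,0],[15,0,0,-40,0,0,0],[15,0,0,-40,0,0,0],[15,0,0,-30,0,0,0],[15,0,0,-10,0,0,0],[15,0,0,0,0,0,0],[15,0,0,0,0,0,0]])

```text
time_s: 38.75
tool_pos: [0.505, -0.2875, 0.2817]
tool_rot: [180.0, -0.1, 157.3]
force: [-1.2, 1.0, -0.6]
grip_width: 0.0243
```

```bash
python3 -c "
from h import *
go((.631,.068,.286))"
```

```text
t 38.8 at [ 0.505  -0.2875  0.2817] rot [ 1.7999e+02 -1.2000e-01  1.5732e+02] w 0.0243
(0.631, 0.068, 0.286) [ 20.8 376.6  -4.2] 8 x [ 2.6 47.1 -0.5]
```

>>> send_rows(plan=[[15,3,25,0,0,0,0],[15,3,45,0,0,0,0],[15,3,45,0,0,0,0],[15,3,45,0,0,0,0],[15,3,45,0,0,0,0],[15,3,45,0,0,0,0],[15,3,45,0,0,0,0],[15,0,42,0,0,0,0],[15,0,27,0,0,0,0],[15,0,12,0,0,0,0],[15,0,0,0,0,0,0],[15,0,0,0,0,0,0]])

```text
time_s: 39.95
tool_pos: [0.6305, 0.0647, 0.2822]
tool_rot: [-179.9, -0.0, 157.2]
force: [0.8, -0.3, -0.9]
grip_width: 0.024
```

>>> send_rows(plan=[[15,0,0,30,0,0,0],[15,0,0,40,0,0,0],[15,0,0,35,0,0,0],[15,0,0,25,0,0,0],[15,0,0,12,0,0,0],[15,0,0,5,0,0,0],[15,0,0,2,0,0,0],[15,0,0,0,0,0,0],[15,0,0,0,0,0,0],[15,0,0,0,0,0,0]])

```text
time_s: 40.95
tool_pos: [0.6318, 0.0673, 0.1352]
tool_rot: [179.9, 0.1, 157.3]
force: [-0.5, 0.4, -0.5]
grip_width: 0.0237
```

>>> send_rows(plan=[[15,0,0.5,3,0,0,0],[15,0,0,2,0,0,0],[15,0,0,0,0,0,0],[15,0,0,0,0,0,0]])

```text
time_s: 41.35
tool_pos: [0.6315, 0.068, 0.1292]
tool_rot: [180.0, 0.0, 157.3]
force: [0.4, 0.5, 0.6]
grip_width: 0.0239
```

>>> send_rows(plan=[[15,0,0,0.8,0,0,0],[15,0,0,0.4,0,0,0],[15,0,0,0,0,0,0],[15,0,0,0,0,0,0]])

```text
time_s: 41.75
tool_pos: [0.6318, 0.0679, 0.1292]
tool_rot: [179.9, 0.0, 157.3]
force: [-1.1, 1.5, 5.8]
grip_width: 0.024
```

>>> send_rows(plan=[[40,0,0,0,0,0,0],[50,0,0,0,0,0,0],[50,0,0,0,0,0,0],[50,0,0,0,0,0,0],[50,0,0,-20,0,0,0],[60,0,0,-40,0,0,0],[70,0,0,-30,0,0,0],[70,0,0,-15,0,0,0],[70,0,0,0,0,0,0]])

```text
time_s: 42.65
tool_pos: [0.6326, 0.0676, 0.235]
tool_rot: [179.9, 0.2, 157.3]
force: [0.6, 0.0, -0.5]
grip_width: 0.0679
```

>>> send_rows(plan=[[70,4,-30,0,0,0,0],[70,6,-46,0,0,0,0],[70,6,-46,0,0,0,0],[70,6,-46,0,0,0,0],[70,6,-46,0,0,0,0],[70,6,-46,0,0,0,0],[70,6,-46,0,0,0,0],[70,6,-46,0,0,0,0],[70,5,-43,0,0,0,0],[70,2,-22,0,0,0,0],[70,0,0,0,0,0,0],[70,0,0,0,0,0,0]])

```text
time_s: 43.85
tool_pos: [0.4211, -0.2959, 0.2313]
tool_rot: [180.0, -0.1, 157.3]
force: [1.0, -0.1, 0.4]
grip_width: 0.0696
```

```bash
python3 -c "
from h import *
go((.4218,-.2968,.1105))"
```

```text
t 43.9 at [ 0.4211 -0.2959  0.2313] rot [ 1.7997e+02 -1.4000e-01  1.5729e+02] w 0.0696
(0.4218, -0.2968, 0.1105) [ -1.3  -0.7 120.8] 3 x [-0.4 -0.2 40.3]
```

>>> send_rows(plan=[[70,-1,0,40,0,0,0],[70,0,0,40,0,0,0],[70,0,0,25,0,0,0],[70,0,0,14,0,0,0],[70,0,0,2,0,0,0],[30,0,0,0,0,0,0],[30,0,0,0,0,0,0],[30,0,0,0,0,0,0],[30,0,0,0,0,0,0],[30,0,0,0,0,0,0],[30,0,0,0,0,0,0]], grip_force=20)

```text
time_s: 44.95
tool_pos: [0.423, -0.2973, 0.1125]
tool_rot: [180.0, 0.1, 157.3]
force: [0.2, 1.4, 3.4]
grip_width: 0.0393
```

>>> send_rows(plan=[[30,0,0,-10,0,0,0],[30,0,0,-30,0,0,0],[30,0,0,-30,0,0,0],[30,0,0,-20,0,0,0],[30,0,0,-10,0,0,0],[30,0,0,0,0,0,0],[30,0,0,0,0,0,0]])

```text
time_s: 45.65
tool_pos: [0.4221, -0.2967, 0.211]
tool_rot: [180.0, -0.1, 157.3]
force: [-0.2, 0.1, -2.1]
grip_width: 0.0394
```

```bash
python3 -c "
from h import *
go((.611,-.0473,.21))"
```

```text
t 45.6 at [ 0.4221 -0.2967  0.211 ] rot [ 1.7999e+02 -7.0000e-02  1.5733e+02] w 0.0394
(0.611, -0.0473, 0.21) [-78.2 303.    1. ] 7 x [-11.2  43.3   0.1]
```

>>> send_rows(plan=[[30,-8,30,0,0,0,0],[30,-12,44,0,0,0,0],[30,-12,44,0,0,0,0],[30,-12,44,0,0,0,0],[30,-12,44,0,0,0,0],[30,-10,40,0,0,0,0],[30,-8,33,0,0,0,0],[30,-4,16,0,0,0,0],[30,0,8,0,0,0,0],[30,0,0,0,0,0,0],[30,0,0,0,0,0,0]])

```text
time_s: 46.75
tool_pos: [0.6104, -0.05, 0.2118]
tool_rot: [-179.9, -0.0, 157.2]
force: [0.1, -1.4, -0.1]
grip_width: 0.0391
```

>>> send_rows(plan=[[30,0,0,20,0,0,0],[30,0,0,30,0,0,0],[30,0,0,25,0,0,0],[30,0,0,10,0,0,0],[30,0,0,4,0,0,0],[30,0,0,0,0,0,0],[30,0,0,0,0,0,0],[30,0,0,0,0,0,0]])

```text
time_s: 47.55
tool_pos: [0.6123, -0.0478, 0.1243]
tool_rot: [179.9, 0.1, 157.3]
force: [-0.5, -0.3, -2.4]
grip_width: 0.0393
```

>>> send_rows(plan=[[30,1,0,2.5,0,0,0],[30,0,0,2,0,0,0],[30,0,0,1,0,0,0],[30,0,0,0,0,0,0],[30,0,0,0,0,0,0]])

```text
time_s: 48.05
tool_pos: [0.611, -0.0472, 0.1186]
tool_rot: [180.0, 0.1, 157.3]
force: [-2.2, 0.1, 4.9]
grip_width: 0.0394
```

>>> send_rows(plan=[[55,0,0,0,0,0,0],[65,0,0,0,0,0,0],[65,0,0,0,0,0,0],[65,0,0,0,0,0,0],[65,0,0,-20,0,0,0],[65,0,0,-40,0,0,0],[65,0,0,-40,0,0,0],[65,0,0,-20,0,0,0],[65,0,-25,0,0,0,0],[65,0,-45,0,0,0,0],[65,0,-45,0,0,0,0],[65,0,-45,0,0,0,0]])

```text
time_s: 49.25
tool_pos: [0.548, -0.1961, 0.2374]
tool_rot: [180.0, 0.0, 157.4]
force: [1.3, -0.4, -0.1]
grip_width: 0.065
```

>>> send_rows(plan=[[65,0,-45,0,0,0,0],[65,0,-25,0,0,0,0],[65,0,0,0,0,0,0],[65,0,0,0,0,0,0],[65,0,0,0,0,0,0]])

```text
time_s: 49.75
tool_pos: [0.5226, -0.2578, 0.2371]
tool_rot: [180.0, -0.0, 157.5]
force: [0.7, 0.4, -0.0]
grip_width: 0.0653
```

Run:
```python
from h import *
im=env.read_camera("top"); o=cv2.imread("pics/top0.png"); n=im[:,:,::-1]
a=np.hstack([cv2.resize(x[150:270,120:345],None,fx=3.5,fy=2.5*1.4,interpolation=2)[:,:] for x in (o,)]); b=cv2.resize(n[150:270,120:345],None,fx=3.5,fy=3.5,interpolation=2)
v=np.vstack([a,b]); v=cv2.resize(v,None,fx=.71,fy=.71,interpolation=cv2.INTER_AREA); cv2.imwrite("pics/end.png",v); print(v.shape)
# shift of patches before/after
for nme,(l,t,r,bm) in dict(spray=(238,162,272,200),mill=(292,174,322,206),jar=(261,197,292,228)).items():
    m=cv2.matchTemplate(n.copy(),o[t:bm,l:r],cv2.TM_CCOEFF_NORMED); _,s,_,p=cv2.minMaxLoc(m); print(nme,round(s,2),p[0]-l,p[1]-t)
```

```text
(596, 559, 3)
spray 0.96 0 0
mill 0.87 0 0
jar 0.9 -1 0
```

View pics/end.png

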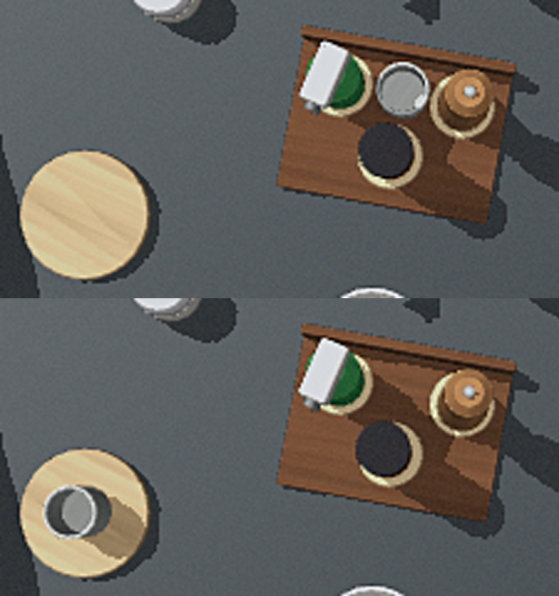

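Before/after: spray, mill and jar match their starting places within about a pixel (~2.3 mm). The cup rim is at (72,512) and the board centre at (85,513); I'll convert that, then hand in if it is fine.

Run:
```python
from h import *
f=lambda a,b:(120+a/2.485,150+(b-298)/2.485)
c=at("top",*f(72,512),.065); b=at("top",*f(85,513),.015); d=np.hypot(*(c-b)[:2]); print(c,b,d)
if d<.011: env.sign_off(); print("handed in")
```

```text
[0.50479164 0.29643372 0.065     ] [0.50259972 0.30019876 0.015     ] 0.00435660866892382
the job is handed in; nothing more can be done
handed in
```

I moved the mill, spray bottle and jar onto the tray, then set the sauce cup on the board, and put all three back on the cork discs they came from. I handed the job in at about 50 s of the 144 s allowed; hand-in gives no verdict.

- **Returned items:** the last top-camera picture shows spray, mill and jar upright. Compared with the first picture, spray and mill have not shifted and the jar is off by one pixel, about 2 mm.
- **Cup:** it stands upright on the board about 4 mm from the centre, against the 15 mm allowed. An earlier wrist view put it at about 5 mm.
- **Bystanders:** I never moved the arm near the bowl or tin. Both look unmoved in the last picture, but I did not measure them.
- **Disagreement between cameras:** the top and wrist cameras differed by 2–5 mm on positions at the stand. I put each item back where I had gripped it, which lies between the two readings.
- **Network misses:** in one picture the tray was found but a bystander was not, and the side camera once labelled the tray as a spray bottle. Neither affected the moves.

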